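# Stack the tube mixer's comb plates on the keyed hub and lock them

### The arm

A 6-joint arm with a two-finger parallel gripper is mounted at the origin on a cart in front of the work surface, level with it; the furniture and walls round the work are solid. World frame = base frame: x ahead of the robot, y to its left, z up, the work surface at z = 0. Lengths are in m, angles in rad, forces in N, time in s.
With the tool pointing down it reaches from about 0.375 to 0.9 m from the base axis. Payload 3.1 kg.
Tool frame: the origin (TCP) lies at the very end of the fingers, on their centre line; the grasp point (between the pads) lies 19 mm behind it; z points along the fingers, y is the direction in which the jaws open and shut (so a half turn about z gives the same grasp; the last joint's range is limited). The gripper opens to 87 mm and grips with 3 to 60 N. Pads are 19 mm wide; open, the fingers measure 117 mm over their backs; the gripper's body (75 mm by 190 mm) begins 51 mm behind the grasp point.
Start: joints at [-1.456, 0.527, 1.433, -0, 1.181, -0.178], TCP at [0.181, -0.598, 0.223] pointing down, gripper open.
Joint ranges: [-3.08, 3.08], [-0.75, 2.2], [0.22, 2.44], [-1.43, 4.57], [0, 2.65], [-2.85, 2.85]. Speed limits (rad/s): [2.79, 2.79, 3.14, 3.14, 3.14, 3.14].

### API

Orientations are given as a unit quaternion [x, y, z, w].
In Python, from rig import robot gives the robot as it stands. The module is installed in compiled form; this text tells all that it offers.
- The arm moves only by the tool carry_out, never from a script. Its argument "series" is a list of rows, each a list of 7 numbers: the shift along the tool's x, y, z in mm, then the turn, a rotation vector about the tool's x, y, z in degrees, then the gripper command: -1 is shut, 1 is fully open, values between are in proportion. In form: [[tx, ty, tz, rx, ry, rz, claw], ...]. A call has 1 to 8 rows; each row is the pose to reach, as a shift and turn from the pose measured when the call began, along the tool's axes at that moment; what a row does not reach only later rows make up. A row lasts 1/8 s, in which the tool goes at most 62.5 mm and 10.7 degrees, less where a joint would pass 70% of its speed; a pose out of reach is approached as far as the arm can. A call with a gripper value outside its range is refused whole. The fingers move at their own pace and stop on an object; "force" is the grip in N (left out, the last holds). Time passes only in rows, so rows that repeat a pose let the fingers close. It gives the time, the measured TCP pose, the force and the opening at its end, in the units of the state.
- robot.get_obs(): the state, without advancing time (a new reading comes with each control period).
- robot.camera(name): name is "scene" or "side" or "wrist"; returns a dict with "pixels" (420x560x3 uint8, red, green, blue), "fx", "fy", "cx", "cy" (pixels), "position" and "attitude" of the camera in the world. Camera axes: x right, y down, z forward; pixel columns grow to the right and rows downward; lengths in m; the calibration is good to about 2 mm. A picture is of the moment at which its call begins. There is no depth.
- robot.hand_in(): hands the job in, once; it reports no verdict.
The state is a dict: "time": time; "q": joint angles; "joint_velocities": joint speeds; "joint_torque": joint torques, N m; "position": TCP position; "tool_rot": TCP orientation; "ft_force": force on the tool from outside, world axes, zero at the start; "moment": the same for the moment, N m; "grip_width": finger opening in m.
Only numpy, scipy, OpenCV 4.12 (cv2) and the standard library are available. Lean on these libraries where they do the work, as an engineer would, in place of code of your own. Each camera call takes 0.05 s, during which the arm holds its last target.

### The job

Finish stacking the tube mixer: the plate lying crosswise on top of the hub's keys must be pushed round by its tab, without lifting it, until it drops fully home with its tab opposite to the tab of the plate fixed on the stand. Then pick up the second plate from the worktop and seat it fully home on top with its tab over the fixed plate's tab, so that the tabs alternate. Finally swing the keeper arm over the stack as far as it goes, so that the plates cannot lift, and leave the bottles, tape and packs around undisturbed.

Things in the scene. Friction and masses are not known exactly. Their poses are not given: they have to be found in the camera images.
- stand: Fixed mixer stand with a steel hub. Origin: hub axis at the worktop; z up, x along the fixed plate's tab. Grey foot 14 mm high, x -55..55, y -130..60 mm. Fixed on it at z 14..28 mm is a comb plate shaped as plate_a, tab to +x. Next plate is home with its underside at z = 28 mm, the one after at 42 mm.
- hub_top (a point): Top of the hub, stand z = 84 mm. Round core of 28 mm diameter to z = 74 mm, tapering to 16 mm at the top. Two keys, 18 mm wide, along stand +x and -x out to 30 mm from the axis, end at z = 50 mm. A plate slides over the keys only with its tab to +x or -x (play about 3 degrees); otherwise it lies on the keys, underside at z = 50 mm, centred by the core.
- stand_tab (a point): Point on top of the fixed plate's tab, at stand x = 82 mm, z = 28 mm.
- plate_a: Grey comb plate, 14 mm thick, 0.11 to 0.23 kg; origin: bore centre at the underside, x to its tab. 58 mm wide for x -45..45 mm; tab 26 mm wide, x 45..95; four thin teeth x -75..-45. Bore 30 mm with 21 mm wide keyways along x out to +-31.5. Starts threaded on the hub, flat on the keys, tab 1.2 to 2.2 rad counter-clockwise (from above) from the fixed tab.
- plate_a_tab (a point): Point on top of plate_a's tab, 82 mm from the bore axis, 14 mm above the underside. Pushed counter-clockwise (from above) the tab comes opposite to the fixed tab; clockwise the plate would drop in the wrong way round. It turns with under 2 N and drops 22 mm by itself when its keyways meet the keys.
- plate_b: Second plate, the same shape, size and frame as plate_a, lying flat on the worktop to the right of the stand, its tab pointing away from the robot within 0.5 rad. It balances within 3 mm of the bore centre. Best taken across its 58 mm width at the bore; the hub's core then stands up between the fingers.
- plate_b_tab (a point): Point on top of plate_b's tab, 82 mm from the bore axis, 14 mm above the underside.
- keeper (a joint): Steel keeper arm, rad. Its direction in the stand frame is (value - 0.15) rad counter-clockwise from +x. Starts swung out at 0 to 0.3; grows as it closes; stop at 1.72, over the plates. Stays where left, turns with about 0.5 N. Arm 16 mm wide, reaches 85 mm from its axis, at z 58..66 mm, just above the second plate's top (56 mm).
- keeper_axis (a point): On the keeper's vertical hinge axis: stand x = 0, y = -105 mm, z = 71 mm, top of its 16 to 22 mm thick post.
- keeper_peg (a point): Top of the black upright peg on the keeper arm, 60 mm from the keeper's axis; 12 mm diameter, from z = 66 to 92 mm. Push the arm by it.
- bottle_white: Bystander: white bottle, 61 mm diameter, 150 mm tall; origin at the centre of its foot.
- tape_tall: Bystander: standing roll of tape, 33 mm diameter, 60 mm tall; origin at the centre of its foot.
- needle_pack: Bystander: flat needle pack, 30x86x9 mm; origin at the centre of its underside.
There are look-alikes about, which are no part of the job. Leave any turquoise look-alike of the plate_b alone.

How it is judged:
On the way, in this order (a step that is already met when the one before it is completed fails the run):
1. plate_a has dropped fully home on the fixed plate with its tab opposite to the fixed tab (z of plate_a in the frame of stand between 0.0255 and 0.031 m and x of plate_a_tab in the frame of stand below -0.075 m and angle between plate_a's own z axis and vertical below 0.06 rad), for 0.2 s.
2. plate_b is fully home on plate_a with its tab over the fixed plate's tab (all of step 1 and z of plate_b in the frame of stand between 0.0395 and 0.045 m and x of plate_b_tab in the frame of stand above 0.075 m and angle between plate_b's own z axis and vertical below 0.06 rad and horizontal distance between plate_b and stand below 0.005 m), for 0.2 s.
3. the keeper arm is swung over the stack (all of step 2 and value of joint keeper above 1.6 rad), for 0.2 s.
At the end, for the whole second after the job is handed in: plate_a home (underside 28 mm above the worktop, -2.5/+3 mm) with its tab opposite to the fixed tab, plate_b home on it (42 mm, -2.5/+3 mm) with its tab over the fixed tab (each tab point 75 mm or more to its side of the hub axis), both level within 0.06 rad and at rest, keeper arm past 1.60 rad (all of step 3 and linear speed of each of plate_b, plate_a below 0.02 m/s); the robot touches nothing.
It fails at once if plate_a lifted more than 15 mm above the keys (z of plate_a in the frame of stand above 0.065 m).
It fails at once if bottle_white moved more than 20 mm (distance of bottle_white from where it was at the start of the episode above 0.02 m).
It fails at once if tape_tall moved more than 20 mm (distance of tape_tall from where it was at the start of the episode above 0.02 m).
It fails at once if needle_pack moved more than 20 mm (distance of needle_pack from where it was at the start of the episode above 0.02 m).
It also fails if it takes over 72 s, if anything falls off the work surface, if the arm or the gripper's body presses on something with over 40 N, if the wrist force passes 120 N, or if a joint passes its speed limit or range.

## Working session

There is one attempt and no reset: what is moved stays moved. The work goes in short steps, Python scripts to look and compute and a tool call to move; the robot and the scene stay as the last step left them, time stands still between calls to the robot, and variables do not carry over. Pictures are saved under pics/ and viewed, and the job is handed in when it is done.

Besides the shell and the picture viewer there is one more tool, called after ">>>" as name(argument=value, ...) on one line, values as JSON. carry_out: Moves the arm, as the interface text tells. Its arguments: {"type":"object","properties":{"series":{"type":"array"},"force":{"type":"number"}},"required":["series"]}

```bash
mkdir -p pics
cat > h.py <<'E'
import numpy as np, cv2
from scipy.spatial.transform import Rotation as R
from rig import robot
def shot(n,f):
    c=robot.camera(n); cv2.imwrite('pics/'+f,c['pixels'][:,:,::-1]); 
    np.save('pics/'+f+'.npy',c,allow_pickle=True); return c
def load(f): return np.load('pics/'+f+'.npy',allow_pickle=True).item()
def ray(c,u,v):
    a=c['attitude']; a=np.array(a); M=R.from_quat(a).as_matrix() if a.size==4 else a.reshape(3,3)
    d=M@np.array([(u-c['cx'])/c['fx'],(v-c['cy'])/c['fy'],1]); return np.array(c['position']),d/np.linalg.norm(d)
def onz(c,u,v,z):
    p,d=ray(c,u,v); return p+d*(z-p[2])/d[2]
def tri(*l):
    A=np.zeros((3,3));b=np.zeros(3)
    for c,u,v in l:
        p,d=ray(c,u,v);P=np.eye(3)-np.outer(d,d);A+=P;b+=P@p
    x=np.linalg.solve(A,b); return x,[np.linalg.norm((np.eye(3)-np.outer(ray(*k)[1],ray(*k)[1]))@(x-ray(*k)[0])) for k in l]
def proj(c,X):
    a=np.array(c['attitude']); M=R.from_quat(a).as_matrix() if a.size==4 else a.reshape(3,3)
    x=M.T@(np.array(X)-np.array(c['position'])); return x[0]/x[2]*c['fx']+c['cx'],x[1]/x[2]*c['fy']+c['cy']
def totool(p):
    o=robot.get_obs(); return R.from_quat(o['tool_rot']).inv().apply(np.array(p)-np.array(o['position']))*1000
E
python3 - <<'E'
from h import *
for n in("scene","side","wrist"):
    c=shot(n,n+'0.png'); print(n,c['fx'],c['cx'],c['cy'],np.round(c['position'],3),np.round(c['attitude'],3))
print(robot.get_obs())
E
```

```text
scene 465.25333688829585 278.098395246776 216.70446310999682 [0.276 0.427 1.374] [-0.176  0.951 -0.252  0.041]
side 433.09392675906804 280.5994668980527 208.62748755772856 [0.754 1.021 0.694] [ 0.072  0.84  -0.536 -0.049]
wrist 296.6715288228632 284.38222704430257 210.0239995732798 [ 0.259 -0.575  0.385] [ 0.794 -0.589 -0.09   0.12 ]
{'time': 0.15, 'q': array([-1.45552601e+00,  5.28254090e-01,  1.43357370e+00, -2.75363787e-05,
        1.18141403e+00, -1.78503004e-01]), 'joint_velocities': array([-0.00015651, -0.00297064, -0.00449341,  0.00022483,  0.00117322,
        0.00164354]), 'joint_torque': array([-9.41495756e-06, -4.40431201e+01, -1.76842618e+01,  6.32638461e-02,
        5.53152175e-02, -1.00853449e-04]), 'position': array([ 0.18093346, -0.59766456,  0.22180645]), 'tool_rot': array([ 9.89230434e-01,  1.46364164e-01,  1.33390941e-05, -8.24573865e-04]), 'ft_force': array([-0.15815649, -0.26734556,  0.16438882]), 'moment': array([ 0.02709654,  0.00627551, -0.02224029]), 'grip_width': 0.08731609978508521}
```

View pics/scene0.png

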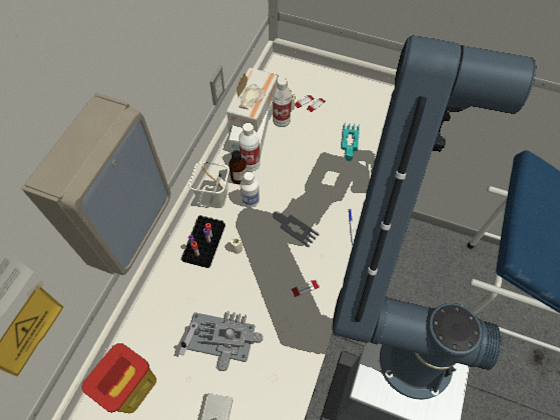

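View pics/side0.png

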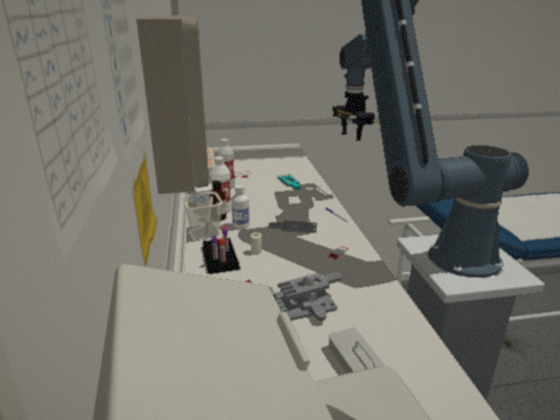

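View pics/wrist0.png

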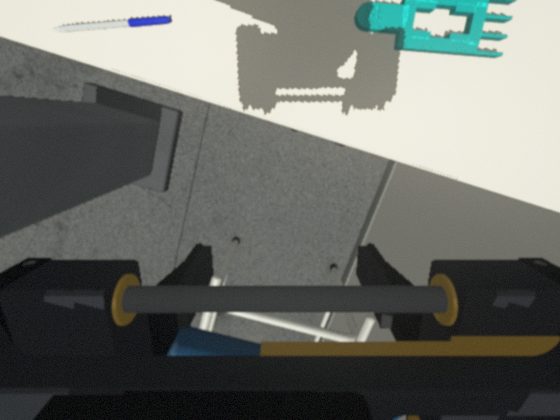

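Candidates for plate_b: grey plate at scene (297,229) and turquoise plate at (350,140), which is a look-alike to leave alone. The stand with plate_a is at (225,335). Close crops next.

Run:
```python
from h import *
a=cv2.imread('pics/scene0.png')
cv2.imwrite('pics/s_crop.png',cv2.resize(a[300:380,165:275],None,fx=7,fy=7,interpolation=cv2.INTER_CUBIC))
cv2.imwrite('pics/b_crop.png',cv2.resize(a[195:305,215:335],None,fx=5,fy=5,interpolation=cv2.INTER_CUBIC))
a=cv2.imread('pics/side0.png')
cv2.imwrite('pics/d_crop.png',cv2.resize(a[210:330,225:350],None,fx=5,fy=5,interpolation=cv2.INTER_CUBIC)[:600])
c=load('scene0.png')
for n,u,v,z in [('b',297,229,.01),('hub',231,334,.08),('tape',236,240,.06),('pack',305,288,.009),('bottle foot',250,204,0),('teal',350,140,.01)]: print(n,onz(c,u,v,z).round(3))
```

```text
b [ 0.462 -0.279  0.01 ]
hub [0.513 0.136 0.08 ]
tape [ 0.622 -0.147  0.06 ]
pack [ 0.369 -0.093  0.009]
bottle foot [ 0.647 -0.318 -0.   ]
teal [ 0.404 -0.704  0.01 ]
```

View pics/s_crop.png

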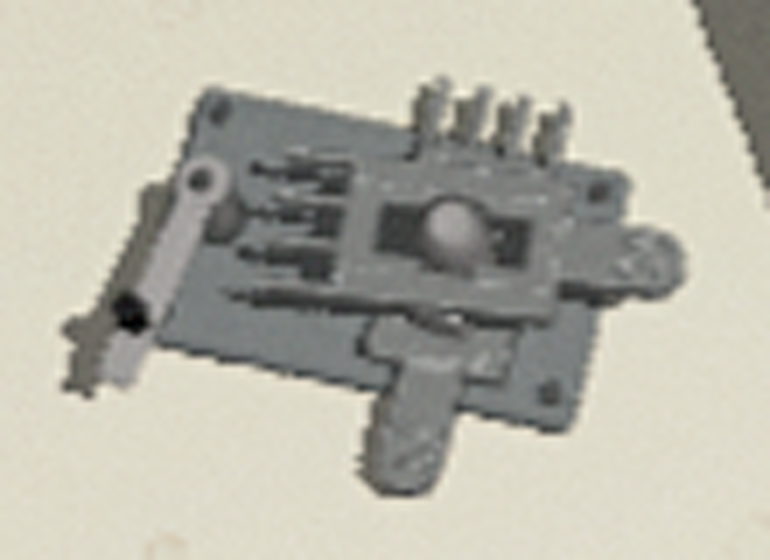

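View pics/b_crop.png

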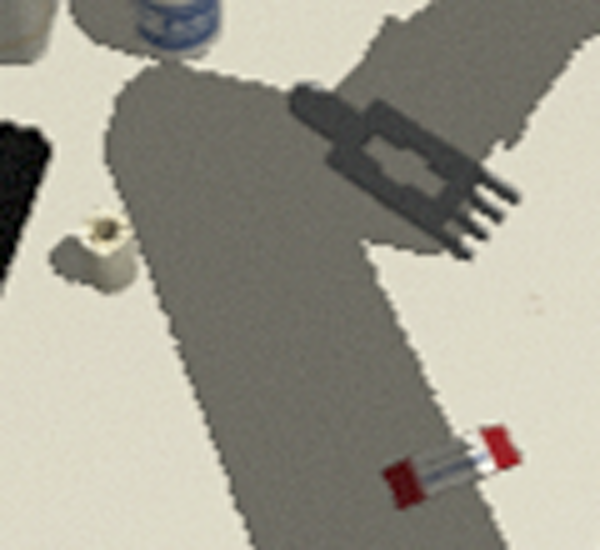

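View pics/d_crop.png

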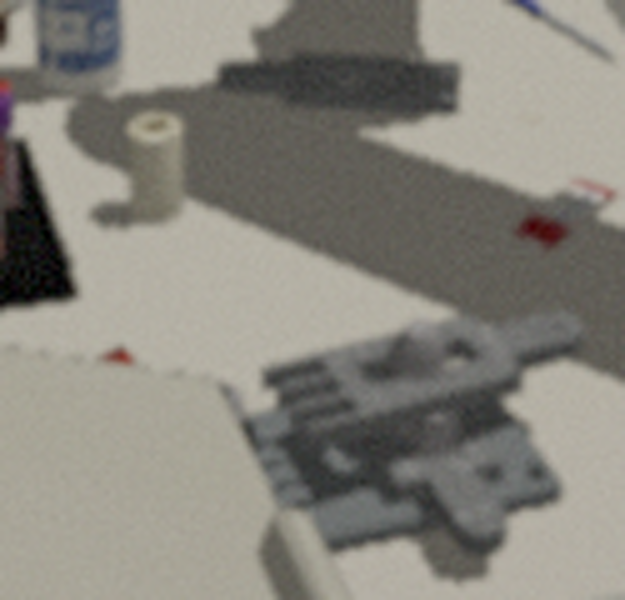

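Run:
```python
from h import *
c=load('scene0.png');d=load('side0.png');w=load('wrist0.png')
o=robot.get_obs();T=R.from_quat(o['tool_rot'])
print('cam in tool',T.inv().apply(w['position']-o['position']).round(4),(T.inv()*R.from_quat(w['attitude'])).as_matrix().round(3))
s=lambda x,y:(c,165+(x-3)/7,300+(y-3)/7); e=lambda x,y:(d,225+(x-2)/5,210+(y-2)/5)
print('hub tri',tri(s(457,222),e(405,340)))
hub=onz(*s(457,222),.084); print('hub',hub.round(4))
for n,p,z in [('keeper axis',(201,180),.071),('peg',(128,310),.092),('tab a tip',(683,255),.064),('stand tab tip',(405,480),.028),('corner1',(212,95),.014),('corner2',(630,172),.014),('corner3',(568,428),.014)]:
    q=onz(*s(*p),z); v=q-hub; print(n,q.round(4),v.round(4),np.hypot(*v[:2]).round(4),np.degrees(np.arctan2(v[1],v[0])).round(1))
```

```text
cam in tool [ 0.0815  0.0003 -0.1628] [[-0.    -0.955 -0.296]
 [ 1.    -0.    -0.001]
 [ 0.001 -0.296  0.955]]
hub tri (array([0.52438872, 0.12679405, 0.07212576]), [np.float64(0.004212631916193996), np.float64(0.004212631916194006)])
hub [0.5183 0.1314 0.084 ]
keeper axis [0.6244 0.1498 0.071 ] [ 0.1062  0.0183 -0.013 ] 0.1077 9.8
peg [0.6228 0.211  0.092 ] [0.1046 0.0796 0.008 ] 0.1314 37.3
tab a tip [0.4315 0.1066 0.064 ] [-0.0868 -0.0248 -0.02  ] 0.0902 -164.0
stand tab tip [0.5062 0.2216 0.028 ] [-0.012   0.0902 -0.056 ] 0.091 97.6
corner1 [0.6515 0.1026 0.014 ] [ 0.1332 -0.0289 -0.07  ] 0.1363 -12.2
corner2 [0.4715 0.0696 0.014 ] [-0.0467 -0.0619 -0.07  ] 0.0775 -127.1
corner3 [0.455 0.177 0.014] [-0.0633  0.0455 -0.07  ] 0.0779 144.3
```

>>> carry_out(series=[[60,-45,0,0,0,0,1],[120,-90,0,0,0,0,1],[180,-135,0,0,0,0,1],[240,-180,0,0,0,0,1],[291,-223,0,0,0,0,1],[291,-223,0,0,0,0,1],[291,-223,0,0,0,0,1]])

```text
time: 1.02
position: [0.396, -0.2961, 0.2221]
tool_rot: [0.989, 0.149, -0.0, -0.002]
ft_force: [0.1, -0.0, -1.0]
grip_width: 0.087
```

Run:
```python
from h import *
c=shot('wrist','w1.png'); print(robot.get_obs()['position'],robot.get_obs()['joint_velocities'].round(3))
shot('scene','s1.png')
```

```text
[ 0.39555144 -0.29833883  0.22220292] [-0.054  0.009 -0.024 -0.012 -0.007 -0.003]
```

View pics/w1.png

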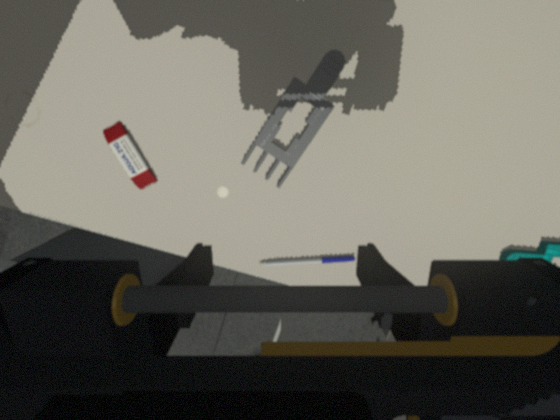

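Run:
```python
from h import *
a=cv2.imread('pics/w1.png')
cv2.imwrite('pics/w1c.png',cv2.resize(a[40:200,230:360],None,fx=4.5,fy=3.75*1.2,interpolation=cv2.INTER_CUBIC)[:600*2])
b=cv2.resize(a[40:195,230:360],None,fx=3.8,fy=3.8,interpolation=cv2.INTER_CUBIC); cv2.imwrite('pics/w1c.png',b); print(b.shape)
```

```text
(589, 494, 3)
```

View pics/w1c.png

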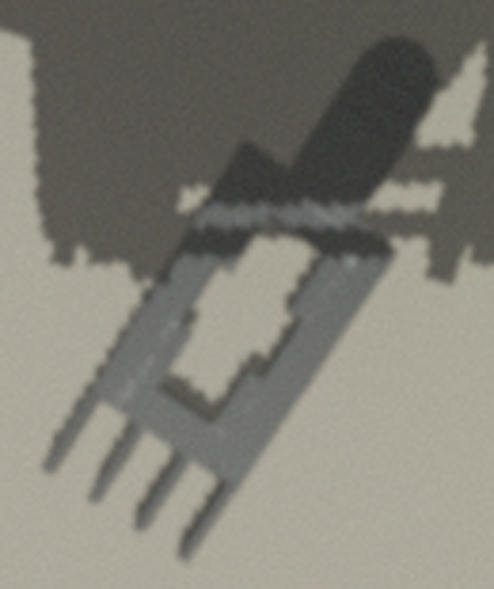

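Run:
```python
from h import *
w=load('w1.png'); c=load('scene0.png')
P=lambda x,y:(w,230+(x-1.4)/3.8,40+(y-1.4)/3.8)
S=lambda x,y:(c,215+(x-2)/5,195+(y-2)/5)
ks={'TL':((97,397),(468,240)),'TR':((232,480),None),'HR':((392,248),None),'HL':((246,143),None),'tip':((412,38),None)}
pts={k:onz(*P(*v[0]),.014) for k,v in ks.items()}
for k in pts: print(k,pts[k].round(4))
d=lambda a,b:np.linalg.norm(pts[a]-pts[b]).round(4)
print('len',d('TL','HL'),d('TR','HR'),'wid',d('TL','TR'),d('HL','HR'))
cen=np.mean([pts[k] for k in('TL','TR','HR','HL')],0); t=pts['HL']+pts['HR']-pts['TL']-pts['TR']
print('centre',cen.round(4),'yaw',np.degrees(np.arctan2(t[1],t[0])), 'tip',np.degrees(np.arctan2(*(pts['tip']-cen)[1::-1])),np.linalg.norm(pts['tip']-cen))
# height by two views: scene corners
for n,s,p in [('tip',(293,88),(405,38)),('HL top(scene 375,100)',(375,100),(392,248)),('HR',(330,157),(246,143))]:
    print(n,tri(S(*s),P(*p)))
for k in pts: 
    u,v=proj(c,pts[k]); print(k,(u-215)*5+2,(v-195)*5+2)
```

```text
TL [ 0.434  -0.2464  0.014 ]
TR [ 0.4213 -0.2961  0.014 ]
HR [ 0.5047 -0.3218  0.014 ]
HL [ 0.5199 -0.2694  0.014 ]
tip [ 0.5614 -0.3075  0.014 ]
len 0.0889 0.0872 wid 0.0512 0.0546
centre [ 0.47   -0.2834  0.014 ] yaw -16.04949274888152 tip -14.747894783962705 0.0945572985334888
tip (array([ 0.55761758, -0.30470187,  0.0221576 ]), [np.float64(0.0012558263090696198), np.float64(0.0012558263090695573)])
HL top(scene 375,100) (array([ 0.50448216, -0.32251009,  0.00939052]), [np.float64(0.0006057438610812739), np.float64(0.0006057438610812872)])
HR (array([ 0.51835224, -0.26954743,  0.0114165 ]), [np.float64(0.0018417270920238202), np.float64(0.0018417270920238374)])
TL 435.5577700437139 224.1541791938182
TR 478.3592713384705 167.85502422658024
HR 373.66631968153155 97.2143992663703
HL 325.17229984772183 153.8246215912582
tip 287.5695532204132 88.10948610505659
```

>>> carry_out(series=[[35,-45,0,0,0,-10,1],[70,-90,0,0,0,-20,1],[105,-135,0,0,0,-30,1],[140,-180,0,0,0,-40,1],[175,-225,0,0,0,-50,1],[210,-270,0,0,0,-60,1],[225,-290,20,0,0,-70,1],[225,-290,40,0,0,-80,1]])

```text
time: 2.12
position: [0.5274, 0.0434, 0.1822]
tool_rot: [0.661, 0.751, 0.001, 0.0]
ft_force: [-0.8, -0.5, -0.6]
grip_width: 0.0869
```

Run:
```python
from h import *
c=shot('wrist','w2.png'); print(robot.get_obs()['position'],robot.get_obs()['joint_velocities'].round(3))
```

```text
[0.52497547 0.0427245  0.17953104] [-0.022 -0.019  0.01  -0.003  0.084  0.283]
```

View pics/w2.png

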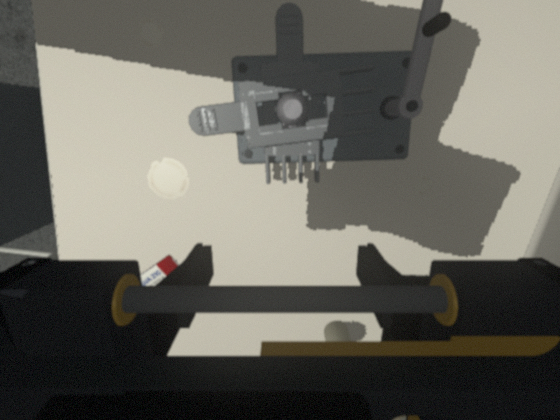

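Run:
```python
from h import *
c=shot('wrist','w3.png'); print(robot.get_obs()['position'],robot.get_obs()['joint_velocities'].round(3))
a=c['pixels'][0:190,180:450,::-1]
a=np.clip((a/255.)**.6*255,0,255).astype(np.uint8)
b=cv2.resize(a,None,fx=2.95,fy=2.95,interpolation=cv2.INTER_CUBIC); cv2.imwrite('pics/w3c.png',b); print(b.shape)
```

```text
[0.52477519 0.04234419 0.18052033] [-0.013 -0.031 -0.027  0.003  0.026  0.105]
(560, 796, 3)
```

View pics/w3c.png

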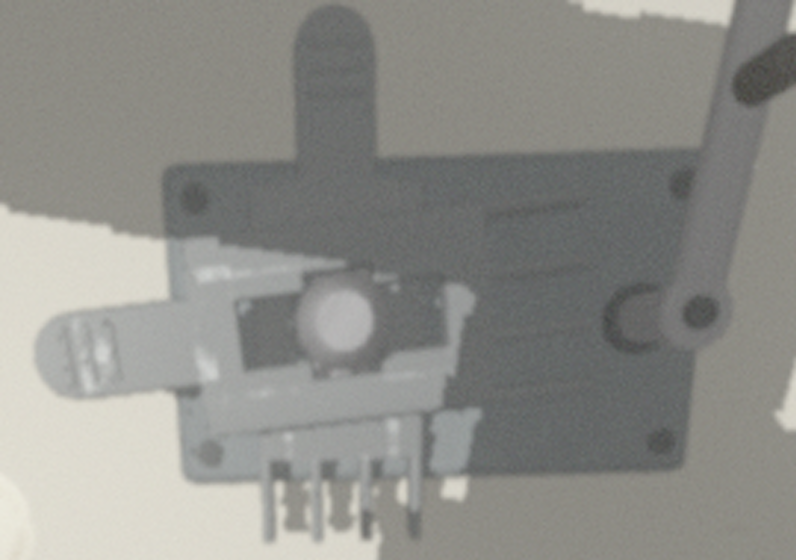

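Run:
```python
from h import *
w=load('w3.png'); c=load('scene0.png'); k=2.95
P=lambda x,y:(w,180+(x-1)/k,(y-1)/k)
s=lambda x,y:(c,165+(x-3)/7,300+(y-3)/7)
hub=onz(*P(345,320),.084); print('hub',hub.round(4),'tri',tri(P(345,320),s(455,224)))
print('keeper tri',tri(P(700,312),s(201,180)))
print('atab tip tri',tri(P(37,355),s(683,255)))
print('fixed tip tri',tri(P(336,5),s(400,492)))
for n,p,z in [('kaxis',(700,312),.071),('fixtip',(336,5),.028),('atip',(37,355),.064),('c1',(163,165),.014),('c2',(185,482),.014),('c3',(683,470),.014),('pegbase',(752,85),.066)]:
    q=onz(*P(*p),z); v=q-hub; print(n,q.round(4),np.hypot(*v[:2]).round(4),np.degrees(np.arctan2(v[1],v[0])).round(1))
    if n=='kaxis': K=q
q=onz(*P(752,85),.066); print('peg from kaxis',np.linalg.norm((q-K)[:2]),np.degrees(np.arctan2(*(q-K)[1::-1])))
```

```text
hub [0.5227 0.1325 0.084 ] tri (array([0.5214294 , 0.13184217, 0.07740499]), [np.float64(0.0017536680484336025), np.float64(0.001753668048433746)])
keeper tri (array([0.62561492, 0.14905693, 0.06927454]), [np.float64(0.0007642895238980272), np.float64(0.0007642895238980062)])
atab tip tri (array([0.43184908, 0.10943133, 0.06793863]), [np.float64(0.0020006882751591416), np.float64(0.0020006882751591663)])
fixed tip tri (array([0.50768678, 0.22631609, 0.02407935]), [np.float64(0.000871726229208032), np.float64(0.0008717262292080169)])
kaxis [0.6257 0.1486 0.071 ] 0.1042 8.9
fixtip [0.5086 0.2254 0.028 ] 0.094 98.7
atip [0.4316 0.1111 0.064 ] 0.0936 -166.8
c1 [0.4566 0.1763 0.014 ] 0.0793 146.5
c2 [0.4735 0.0704 0.014 ] 0.0793 -128.4
c3 [0.657  0.0991 0.014 ] 0.1384 -14.0
pegbase [0.6265 0.2089 0.066 ] 0.1289 36.4
peg from kaxis 0.06031106807191917 89.1794679036219
```

```bash
cat >> h.py <<'E'
def rows(tg):
    o=robot.get_obs(); T=R.from_quat(o['tool_rot']); p=np.array(o['position'])
    for x,y,z,yaw in tg:
        # tool pointing down, x axis at yaw
        G=R.from_matrix(np.array([[np.cos(yaw),np.sin(yaw),0],[np.sin(yaw),-np.cos(yaw),0],[0,0,-1]]).astype(float))
        d=T.inv().apply(np.array([x,y,z])-p)*1000; r=(T.inv()*G).as_rotvec(degrees=True)
        print([float(v) for v in np.r_[d.round(1),r.round(1)]])
C=np.array([.522,.132]); YS=98.9
def u(a): a=np.radians(a); return np.array([np.cos(a),np.sin(a)])
E
python3 - <<'E'
from h import *
f=193.2
q=C+.075*u(f)+.033*u(f-90); print(q)
rows([(*q,.18,np.radians(f-90)),(*q,.051,np.radians(f-90))])
E
```

```text
[0.441446   0.14700179]
[113.9, -70.2, 1.1, -0.3, -0.1, -6.3]
[113.6, -69.6, 130.1, -0.3, -0.1, -6.3]
```

>>> carry_out(series=[[45,-28,0,0,0,-3,-1],[90,-56,0,0,0,-6,-1],[114,-70,0,0,0,-6.3,-1],[114,-70,10,0,0,-6.3,-1],[114,-70,40,0,0,-6.3,-1],[114,-70,80,0,0,-6.3,-1],[114,-70,110,0,0,-6.3,-1]], force=20)

```text
time: 3.1
position: [0.443, 0.1455, 0.0697]
tool_rot: [0.623, 0.782, -0.001, -0.002]
ft_force: [0.1, -0.2, -0.7]
grip_width: 0.0247
```

Run:
```python
from h import *
o=robot.get_obs();print(o['position'],o['grip_width'])
f=193.2
rows([(*(C+.075*u(f)+.033*u(f-90)),.051,np.radians(f-90))])
for f in (190.7,198,205,212,219,226,233): rows([(*(C+.075*u(f)+.0225*u(f-90)),.051,np.radians(f-90))])
```

```text
[0.44297301 0.14547849 0.06969718] 0.02470874901954895
[1.8, -1.1, 18.7, -0.2, -0.1, -0.3]
[-5.5, 0.0, 18.7, -0.2, -0.1, 2.2]
[-15.1, -2.6, 18.7, -0.2, -0.1, -5.1]
[-24.5, -4.0, 18.7, -0.2, -0.1, -12.1]
[-34.1, -4.1, 18.7, -0.2, -0.1, -19.1]
[-43.6, -3.2, 18.6, -0.2, -0.1, -26.1]
[-52.9, -1.0, 18.6, -0.2, -0.2, -33.1]
[-61.9, 2.2, 18.6, -0.2, -0.2, -40.1]
```

>>> carry_out(series=[[2,-1,19,0,0,0,-1],[2,-1,19,0,0,0,-1],[-5.5,0,19,0,0,0,-1],[-15,-2.5,19,0,0,-5,-1],[-24.5,-4,19,0,0,-12,-1],[-34,-4,19,0,0,-19,-1],[-43.5,-3,19,0,0,-26,-1],[-53,-1,19,0,0,-33,-1]])

```text
time: 4.1
position: [0.4552, 0.0926, 0.0519]
tool_rot: [0.374, 0.927, 0.0, -0.0]
ft_force: [0.2, 0.7, -0.2]
grip_width: 0.0006
```

Run:
```python
from h import *
shot('scene','s2.png'); shot('side','d2.png');shot('wrist','w4.png')
o=robot.get_obs();print(o['position'],o['grip_width'],o['ft_force'])
a=cv2.imread('pics/s2.png')[280:390,150:290]; b=cv2.imread('pics/d2.png')[240:350,225:365]
cv2.imwrite('pics/m2.png',np.vstack([cv2.resize(np.hstack([a,b]),None,fx=2.85,fy=2.85,interpolation=cv2.INTER_CUBIC)]))
for f in (226,233,240,247,254,261,266,270): rows([(*(C+.075*u(f)+.0225*u(f-90)),.051,np.radians(f-90))])
```

```text
[0.45521566 0.09273394 0.05161029] 0.00026996748243364205 [-0.69825778  0.74334997  0.3839032 ]
[1.7, -0.4, 0.6, 0.0, -0.1, -0.3]
[-7.6, -2.5, 0.6, 0.0, -0.1, -7.3]
[-17.1, -3.5, 0.6, 0.0, -0.1, -14.3]
[-26.7, -3.3, 0.6, 0.0, -0.1, -21.3]
[-36.1, -1.9, 0.6, 0.0, -0.1, -28.3]
[-45.3, 0.6, 0.6, 0.0, -0.1, -35.3]
[-51.7, 3.0, 0.6, 0.0, -0.1, -40.3]
[-56.6, 5.4, 0.5, 0.0, -0.1, -44.3]
```

View pics/m2.png

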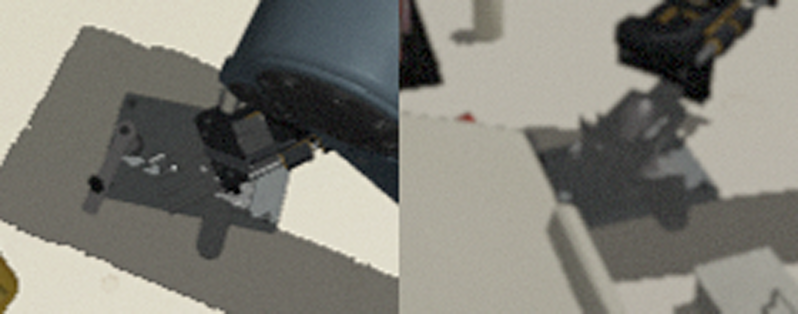

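View pics/w4.png

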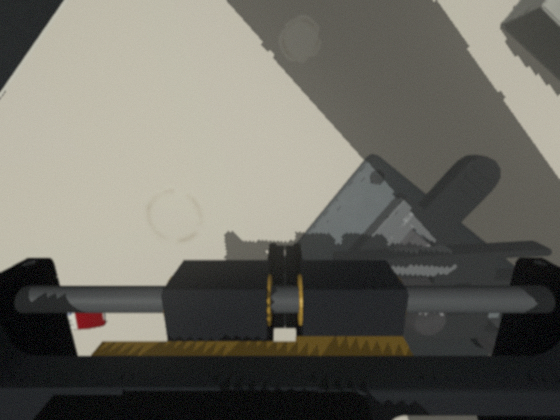

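>>> carry_out(series=[[-7.5,-2.5,0.5,0,0,-7,-1],[-17,-3.5,0.5,0,0,-14,-1],[-26.5,-3.5,0.5,0,0,-21,-1],[-36,-2,0.5,0,0,-28,-1],[-45,0.5,0.5,0,0,-35,-1],[-51.5,3,0.5,0,0,-40,-1],[-56.5,5.5,0.5,0,0,-44,-1]])

```text
time: 5.12
position: [0.4996, 0.0571, 0.0516]
tool_rot: [0.003, 1.0, 0.0, -0.0]
ft_force: [-0.1, 0.2, 0.5]
grip_width: 0.0003
```

Run:
```python
from h import *
shot('scene','s3.png'); shot('side','d3.png');
o=robot.get_obs();print(o['position'],o['ft_force'])
a=cv2.imread('pics/s3.png')[280:390,150:290]; b=cv2.imread('pics/d3.png')[240:350,225:365]
cv2.imwrite('pics/m3.png',np.vstack([cv2.resize(np.hstack([a,b]),None,fx=2.85,fy=2.85,interpolation=cv2.INTER_CUBIC)]))
for f in (272,274,276,277,278,279,280,281): rows([(*(C+.075*u(f)+.0225*u(f-90)),.051,np.radians(f-90))])
```

```text
[0.5003112  0.05702684 0.05156912] [-1.39783283 -0.69292724 -0.58763685]
[-1.8, -0.8, 0.6, 0.0, 0.1, -2.5]
[-4.5, -1.4, 0.6, 0.0, 0.1, -4.5]
[-7.2, -1.9, 0.6, 0.0, 0.1, -6.5]
[-8.5, -2.1, 0.6, 0.0, 0.1, -7.5]
[-9.9, -2.4, 0.6, 0.0, 0.1, -8.5]
[-11.2, -2.5, 0.6, 0.0, 0.1, -9.5]
[-12.6, -2.7, 0.6, 0.0, 0.1, -10.5]
[-13.9, -2.8, 0.6, 0.0, 0.1, -11.5]
```

View pics/m3.png

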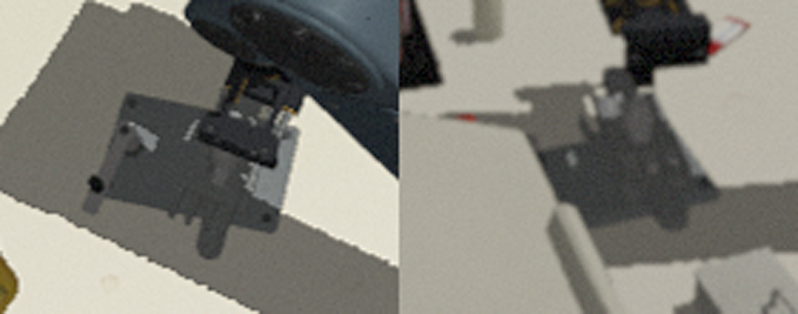

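>>> carry_out(series=[[-2,-1,0.5,0,0,-2.5,-1],[-4.5,-1.5,0.5,0,0,-4.5,-1],[-6,-1.5,0.5,0,0,-5.5,-1],[-7,-2,0.5,0,0,-6.5,-1],[-8.5,-2,0.5,0,0,-7.5,-1],[-10,-2.5,0.5,0,0,-8.5,-1],[-11,-2.5,0.5,0,0,-9.5,-1],[-11,-2.5,0.5,0,0,-9.5,-1]])

```text
time: 6.22
position: [0.5114, 0.0544, 0.0511]
tool_rot: [-0.079, 0.997, 0.0, 0.001]
ft_force: [-0.8, 0.7, -0.7]
grip_width: 0.0006
```

Run:
```python
from h import *
shot('scene','s4.png'); shot('side','d4.png');shot('wrist','w5.png')
o=robot.get_obs();print(o['position'],o['ft_force'])
a=cv2.imread('pics/s4.png')[280:390,150:290]; b=cv2.imread('pics/d4.png')[240:350,225:365]
m=cv2.resize(np.hstack([a,b]),None,fx=2.85,fy=2.85,interpolation=cv2.INTER_CUBIC); m=((m/255.)**.6*255).astype(np.uint8)
cv2.imwrite('pics/m4.png',m)
```

```text
[0.51121528 0.05442058 0.05107681] [-0.1675418  -0.14009498 -0.13057928]
```

View pics/m4.png

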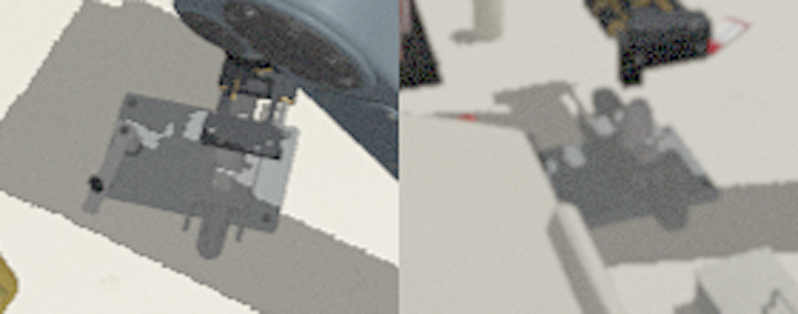

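View pics/w5.png

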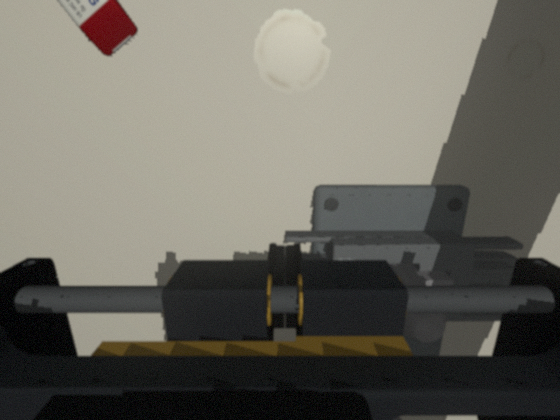

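>>> carry_out(series=[[3,0,0,0,0,0,-1],[4,0,-40,0,0,0,-1],[0,10,-100,0,0,0,-1],[-40,45,-130,0,0,0,0],[-80,78,-135,0,0,0,0.5],[-80,78,-135,0,0,0,1],[-80,78,-135,0,0,0,1]])

```text
time: 7.25
position: [0.5763, 0.1438, 0.1854]
tool_rot: [-0.079, 0.997, 0.0, -0.001]
ft_force: [-0.8, 0.8, 0.1]
grip_width: 0.0326
```

Run:
```python
from h import *
c=shot('wrist','w6.png'); d=shot('side','d5.png')
o=robot.get_obs();print(o['position'],o['ft_force'])
g=lambda a:((a/255.)**.6*255).astype(np.uint8)
cv2.imwrite('pics/w6c.png',g(cv2.resize(c['pixels'][0:240,140:420,::-1],None,fx=2.5,fy=2.5,interpolation=cv2.INTER_CUBIC)))
cv2.imwrite('pics/d5c.png',g(cv2.resize(d['pixels'][240:350,225:365,::-1],None,fx=5,fy=5,interpolation=cv2.INTER_CUBIC)))
```

```text
[0.5761854  0.14313771 0.1852649 ] [ 0.82748737 -0.51366123 -0.11018994]
```

View pics/w6c.png

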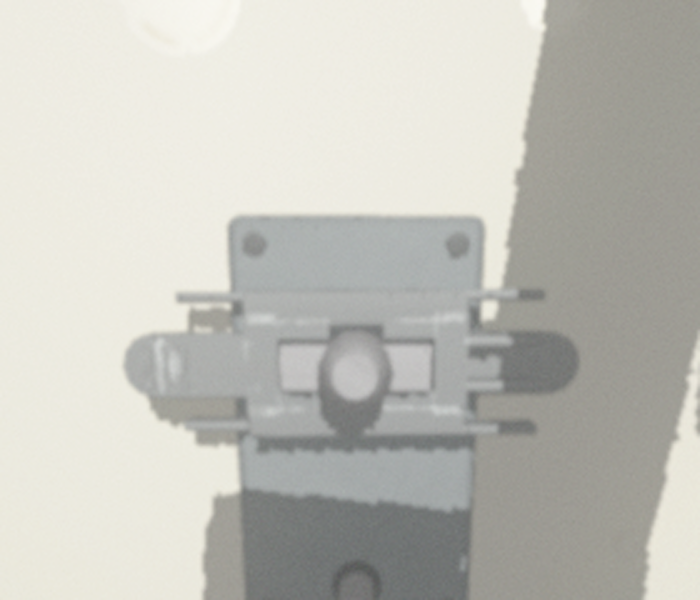

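View pics/d5c.png

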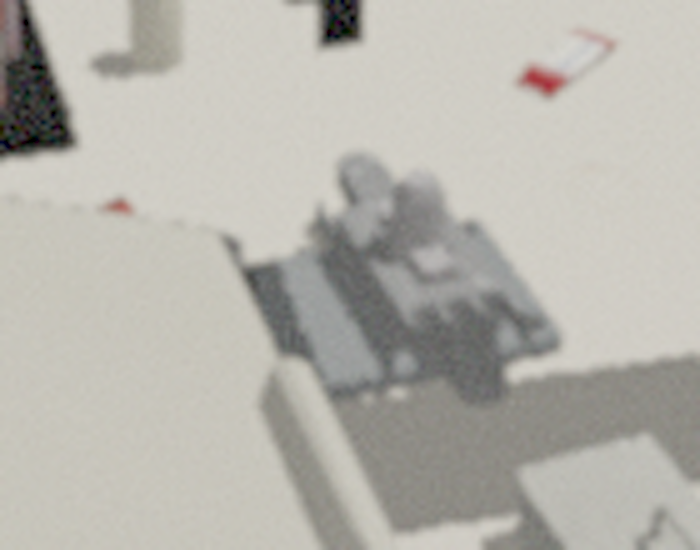

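Run:
```python
from h import *
w=load('w6.png');v=load('w3.png'); 
P=lambda x,y:(w,140+(x-.75)/2.5,(y-.75)/2.5)
Q=lambda x,y:(v,180+(x-1)/2.95,(y-1)/2.95)
print('hub',onz(*P(357,375),.084),tri(P(357,375),Q(345,320)))
a=onz(*P(124,363),.042);f=onz(*P(579,362),.028); print('a tip',a,'fix tip',f,'mid',(a+f)/2,'len',np.linalg.norm(a-f),'ang',np.degrees(np.arctan2(*(f-a)[1::-1])))
print('fix tip tri',tri(P(579,362),Q(336,5)))
# plate_a corners top
cs=[onz(*P(*p),.042) for p in ((247,291),(470,289),(473,435),(246,435))]
print(np.round(cs,4),np.mean(cs,0), np.linalg.norm(cs[0]-cs[1]),np.linalg.norm(cs[1]-cs[2]))
ks=[onz(*P(*p),.05) for p in ((278,341),(432,342),(433,391),(281,392))]
print('keys mid',np.mean(ks,0),np.linalg.norm(ks[0]-ks[1]))
# height from a tip: scene view later
d=load('d5.png'); 
print('a tip side', proj(d,a), 'if z .064',proj(d,onz(*P(124,363),.064)))
```

```text
hub [0.52180834 0.13310983 0.084     ] (array([0.52322366, 0.13315242, 0.06904824]), [np.float64(0.00011215766929041692), np.float64(0.00011215766929038755)])
a tip [0.53603728 0.03963136 0.042     ] fix tip [0.50710518 0.22561693 0.028     ] mid [0.52157123 0.13262414 0.035     ] len 0.18874241684807916 ang 98.84211798351734
fix tip tri (array([0.50799677, 0.23261744, 0.00513204]), [np.float64(0.00022752703265748023), np.float64(0.00022752703265748622)])
[[0.5005 0.0857 0.042 ]
 [0.486  0.1723 0.042 ]
 [0.5426 0.1851 0.042 ]
 [0.5575 0.0917 0.042 ]] [0.52165038 0.13367421 0.042     ] 0.08780989263083024 0.058062430053708224
keys mid [0.52201077 0.13255942 0.05      ] 0.06022426641965575
a tip side (np.float64(295.40770950125074), np.float64(270.02717348368316)) if z .064 (np.float64(297.0966050390541), np.float64(264.3467064654208))
```

>>> carry_out(series=[[29,-47,-25,0,0,10,1],[59,-94,-25,0,0,20,1],[88,-141,-25,0,0,30,1],[118,-188,-25,0,0,40,1],[147,-234,-25,0,0,50,1],[176,-281,-25,0,0,60,1],[206,-328,-25,0,0,70,1],[235,-375,-25,0,0,80,1]])

```text
time: 8.35
position: [0.4005, -0.2654, 0.2103]
tool_rot: [0.584, 0.812, -0.0, -0.002]
ft_force: [0.9, -0.6, -0.2]
grip_width: 0.0872
```

Run:
```python
from h import *
o=robot.get_obs();print(o['position'],o['q'].round(2))
rows([(.4025,-.264,.19,np.radians(-15.5))])
```

```text
[ 0.40048736 -0.26539084  0.21033262] [-0.82  0.35  1.8  -0.    0.99 -1.14]
[0.6, 2.4, 20.3, -0.2, 0.1, 124.1]
```

>>> carry_out(series=[[0.5,2,5,0,0,10,1],[0.5,2,10,0,0,20,1],[0.5,2,20,0,0,30,1],[0.5,2,20,0,0,40,1],[0.5,2,20,0,0,50,1],[0.5,2,20,0,0,60,1],[0.5,2,20,0,0,70,1],[0.5,2,20,0,0,80,1]])

```text
time: 9.35
position: [0.4007, -0.264, 0.1899]
tool_rot: [0.97, 0.243, -0.002, -0.002]
ft_force: [-0.3, -0.3, 0.0]
grip_width: 0.0869
```

>>> carry_out(series=[[0,0,0,0,0,10,1],[0,0,0,0,0,20,1],[0,0,0,0,0,30,1],[0,0,0,0,0,40,1],[0,0,0,0,0,46,1],[0,0,0,0,0,46,1],[0,0,0,0,0,46,1]])

```text
time: 10.22
position: [0.3999, -0.264, 0.1898]
tool_rot: [0.988, -0.155, -0.003, -0.001]
ft_force: [0.7, 0.3, -0.8]
grip_width: 0.087
```

Run:
```python
from h import *
c=shot('wrist','w7.png')
o=robot.get_obs();print(o['position'],o['tool_rot'].round(3),o['joint_velocities'].round(3))
g=lambda a:((a/255.)**.6*255).astype(np.uint8)
cv2.imwrite('pics/w7c.png',g(cv2.resize(c['pixels'][0:260,170:400,::-1],None,fx=2.3,fy=2.3,interpolation=cv2.INTER_CUBIC)))
```

```text
[ 0.40014785 -0.26398273  0.18985314] [ 0.988 -0.155 -0.003 -0.001] [ 0.005  0.    -0.005 -0.001  0.     0.006]
```

View pics/w7c.png

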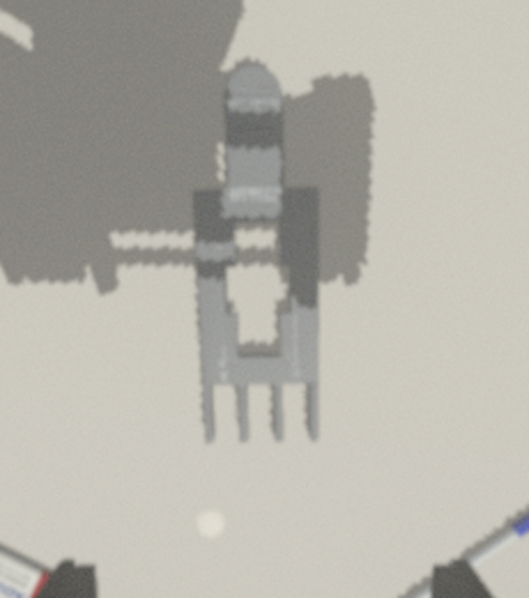

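Run:
```python
from h import *
w=load('w7.png'); w1=load('w1.png')
P=lambda x,y:(w,170+(x-.65)/2.3,(y-.65)/2.3)
P1=lambda x,y:(w1,230+(x-1.4)/3.8,40+(y-1.4)/3.8)
pts=[onz(*P(*p),.014) for p in ((193,187),(319,187),(319,384),(200,384),(253,60))]
print(np.round(pts,4)); cen=np.mean(pts[:4],0); h=(pts[0]+pts[1]-pts[2]-pts[3])/2
print('len',np.linalg.norm(h),'w',np.linalg.norm(pts[0]-pts[1]),np.linalg.norm(pts[2]-pts[3]))
print('cen',cen.round(4),'yaw',np.degrees(np.arctan2(h[1],h[0])),'tip',np.degrees(np.arctan2(*(pts[4]-cen)[1::-1])),np.linalg.norm(pts[4]-cen))
for a,b in (((253,60),(412,38)),((193,187),(246,143)),((319,187),(392,248)),((200,384),(97,397))): print(tri(P(*a),P1(*b)))
# bore keyway
k=[onz(*P(*p),.014) for p in ((236,218),(276,218),(280,345),(237,345))]; print(np.round(k,4),np.mean(k,0))
rows([(*cen[:2],.1,np.radians(-15.5)),(*cen[:2],.003,np.radians(-15.5))])
```

```text
[[ 0.522  -0.2694  0.014 ]
 [ 0.5043 -0.3242  0.014 ]
 [ 0.4177 -0.2987  0.014 ]
 [ 0.4358 -0.2424  0.014 ]
 [ 0.5619 -0.3113  0.014 ]]
len 0.09027589476982396 w 0.05758769039307806 0.05913863845968974
cen [ 0.47   -0.2837  0.014 ] yaw -16.91683962092086 tip -16.72579058208335 0.09603156052916413
(array([ 0.58737701, -0.31774161, -0.09262   ]), [np.float64(0.0009065426876382227), np.float64(0.0009065426876382067)])
(array([ 0.52040751, -0.26953113,  0.01811249]), [np.float64(0.0010324715128785258), np.float64(0.0010324715128785223)])
(array([ 0.51054234, -0.33184237, -0.0618394 ]), [np.float64(0.00041168954304790593), np.float64(0.0004116895430479111)])
(array([ 0.44067505, -0.24960055,  0.06318931]), [np.float64(0.0013910473854084448), np.float64(0.001391047385408413)])
[[ 0.5034 -0.2839  0.014 ]
 [ 0.4977 -0.3015  0.014 ]
 [ 0.4419 -0.2859  0.014 ]
 [ 0.4483 -0.2659  0.014 ]] [ 0.47283904 -0.28432223  0.014     ]
[73.0, -2.5, 89.5, -0.1, 0.3, -2.3]
[73.5, -2.4, 186.5, -0.1, 0.3, -2.3]
```

>>> carry_out(series=[[40,-2,30,0,0,0,1],[73,-2.5,70,0,0,-1,1],[73,-2.5,120,0,0,-1,1],[73,-2.5,160,0,0,-1,1],[73.3,-2.5,180,0,0,-1,1],[73.3,-2.5,186.5,0,0,-1,1],[73.3,-2.5,186.5,0,0,-1,1],[73.3,-2.5,186.5,0,0,-1,-1]], force=30)

```text
time: 11.28
position: [0.4704, -0.2841, 0.004]
tool_rot: [0.989, -0.146, -0.002, -0.0]
ft_force: [0.3, 0.1, 0.5]
grip_width: 0.0829
```

>>> carry_out(series=[[0,0,0,0,0,0,-1],[0,0,0,0,0,0,-1],[0,0,0,0,0,0,-1],[0,0,0,0,0,0,-1],[0,0,0,0,0,0,-1]], force=30)

```text
time: 11.9
position: [0.4706, -0.2842, 0.0045]
tool_rot: [0.989, -0.146, -0.001, -0.0]
ft_force: [-0.5, 1.5, 5.7]
grip_width: 0.0576
```

>>> carry_out(series=[[0,0,-20,0,0,0,-1],[0,0,-70,0,0,0,-1],[0,0,-125,0,0,0,-1],[0,0,-175,0,0,0,-1],[0,0,-175,0,0,0,-1]])

```text
time: 12.52
position: [0.4732, -0.2862, 0.1832]
tool_rot: [0.989, -0.146, 0.002, 0.002]
ft_force: [0.8, -0.1, -2.2]
grip_width: 0.0574
```

Run:
```python
from h import *
c=shot('wrist','w8.png'); shot('side','d8.png')
o=robot.get_obs();print(o['position'],o['tool_rot'].round(4),o['grip_width'],o['ft_force'])
rows([(.5218,.133,.18,np.radians(98.85))])
```

```text
[ 0.47049574 -0.28386041  0.1790714 ] [ 9.893e-01 -1.461e-01 -1.900e-03 -5.000e-04] 0.057740555439776915 [ 0.11405299  1.1430677  -2.64685786]
[-71.4, -413.9, -0.5, -0.2, 0.1, -115.7]
```

View pics/w8.png

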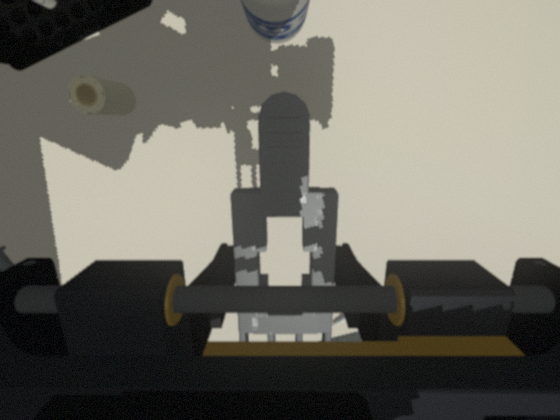

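View pics/d8.png

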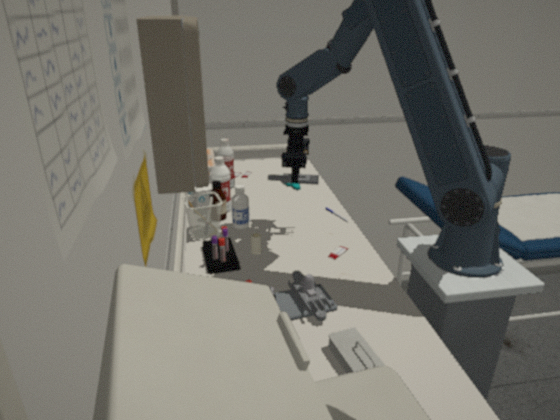

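>>> carry_out(series=[[-6,-35,-10,0,0,-10,-1],[-13,-75,-10,0,0,-20,-1],[-22,-125,-10,0,0,-30,-1],[-31,-175,-10,0,0,-40,-1],[-39,-225,-10,0,0,-50,-1],[-48,-275,-10,0,0,-60,-1],[-57,-325,-10,0,0,-70,-1],[-65,-370,-10,0,0,-80,-1]])

```text
time: 13.62
position: [0.5134, 0.0909, 0.1868]
tool_rot: [0.85, 0.527, -0.004, -0.003]
ft_force: [0.6, -0.1, -1.6]
grip_width: 0.0576
```

Run:
```python
from h import *
o=robot.get_obs();print(o['position'],o['tool_rot'].round(4),o['grip_width'],o['ft_force'])
rows([(.5218,.133,.16,np.radians(98.85))])
```

```text
[0.51340975 0.09091912 0.18681185] [ 0.8501  0.5265 -0.0036 -0.0032] 0.05755472637048754 [ 0.62147377 -0.11271601 -1.62514872]
[41.5, -11.0, 26.8, -0.6, -0.0, -35.3]
```

>>> carry_out(series=[[20,-5,5,0,0,-10,-1],[41,-11,15,0,0,-20,-1],[41,-11,27,0,0,-30,-1],[41,-11,27,0,0,-35,-1],[41,-11,27,0,0,-35,-1],[41,-11,27,0,0,-35,-1]])

```text
time: 14.38
position: [0.5208, 0.1324, 0.1586]
tool_rot: [0.653, 0.757, -0.003, -0.005]
ft_force: [-0.3, 0.0, -1.9]
grip_width: 0.0579
```

Run:
```python
from h import *
c=shot('wrist','w9.png'); d=shot('side','d9.png'); s=shot('scene','s9.png')
o=robot.get_obs();print(o['position'],o['tool_rot'].round(4),o['grip_width'],o['ft_force'])
rows([(.5218,.133,.16,np.radians(98.85))])
g=lambda a:((a/255.)**.6*255).astype(np.uint8)
cv2.imwrite('pics/w9c.png',g(cv2.resize(c['pixels'][30:360,130:440,::-1],None,fx=1.8,fy=1.8,interpolation=cv2.INTER_CUBIC)))
cv2.imwrite('pics/m9c.png',g(cv2.resize(np.hstack([d['pixels'][220:340,225:365,::-1],s['pixels'][270:390,150:290,::-1]]),None,fx=2.8,fy=2.8,interpolation=cv2.INTER_CUBIC)))
```

```text
[0.52143523 0.13242034 0.15958022] [ 0.6528  0.7575 -0.0026 -0.0043] 0.057750639528299924 [ 0.09461656  0.4300973  -2.12888048]
[0.5, 0.4, -0.4, -0.5, -0.2, -0.4]
```

View pics/w9c.png

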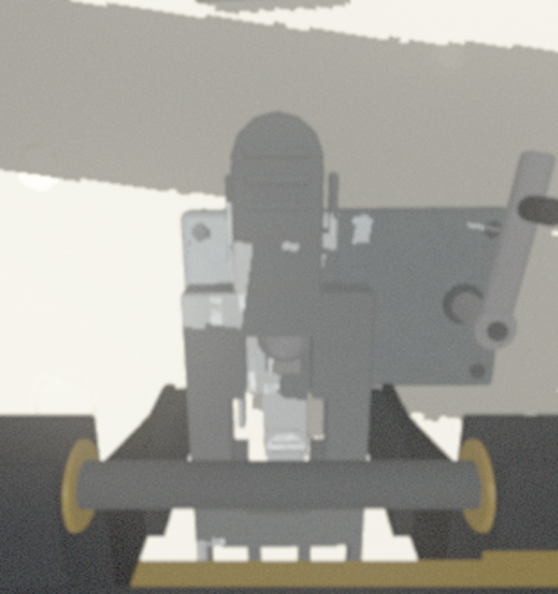

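View pics/m9c.png

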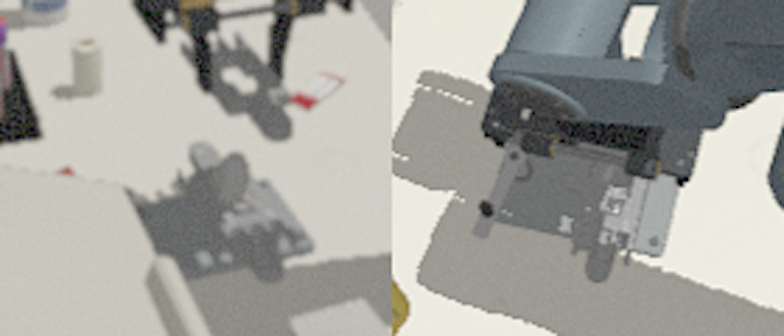

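Run:
```python
from h import *
w=load('w9.png')
P=lambda x,y:(w,130+(x-.4)/1.8,30+(y-.4)/1.8)
zt=.1596-.0045+.014
t=onz(*P(277,111),zt); a=onz(*P(183,286),zt); b=onz(*P(374,286),zt)
print(t,a,b,np.linalg.norm(a-b))
for n,p in(('tip',t),('mid',(a+b)/2)):
    v=p[:2]-np.array([.5214,.1324]); print(n,np.linalg.norm(v),np.degrees(np.arctan2(v[1],v[0])))
print('edge dir',np.degrees(np.arctan2(*(b-a)[1::-1]))+90)
h=onz(*P(284,345),.084);print('hubtop approx',h)
o=robot.get_obs();print(R.from_quat(o['tool_rot']).as_matrix().round(4))
rows([(.5218,.133,z,np.radians(98.85)) for z in (.1,.07,.055,.05,.0475)])
```

```text
[0.50668551 0.22480692 0.1691    ] [0.48641205 0.17349099 0.1691    ] [0.54165936 0.18185562 0.1691    ] 0.05587693691851616
tip 0.09357111898225266 99.04757722077787
mid 0.045868347670990454 99.23899147875427
edge dir 98.60938892026415
hubtop approx [0.52272207 0.13052642 0.084     ]
[[-0.1477  0.989  -0.0099]
 [ 0.989   0.1478  0.0017]
 [ 0.0032 -0.0096 -0.9999]]
[0.3, 1.0, 59.6, -0.5, -0.2, -0.4]
[0.2, 1.3, 89.6, -0.5, -0.2, -0.4]
[0.2, 1.4, 104.6, -0.5, -0.2, -0.4]
[0.2, 1.5, 109.6, -0.5, -0.2, -0.4]
[0.2, 1.5, 112.1, -0.5, -0.2, -0.4]
```

>>> carry_out(series=[[0.3,0.5,20,-0.5,0,-0.4,-1],[0.3,0.8,40,-0.5,0,-0.4,-1],[0.3,1,55,-0.5,0,-0.4,-1],[0.3,1,65,-0.5,0,-0.4,-1],[0.3,1.2,74,-0.5,0,-0.4,-1],[0.3,1.2,82,-0.5,0,-0.4,-1],[0.3,1.2,89,-0.5,0,-0.4,-1],[0.3,1.2,89,-0.5,0,-0.4,-1]])

```text
time: 15.52
position: [0.5216, 0.133, 0.0701]
tool_rot: [0.65, 0.76, 0.001, -0.002]
ft_force: [0.6, 0.4, -2.4]
grip_width: 0.0577
```

Run:
```python
from h import *
o=robot.get_obs();print(o['position'],o['tool_rot'].round(4),o['grip_width'],o['ft_force'],o['moment'])
d=shot('side','d10.png'); s=shot('scene','s10.png')
g=lambda a:((a/255.)**.6*255).astype(np.uint8)
cv2.imwrite('pics/m10c.png',g(cv2.resize(np.hstack([d['pixels'][220:340,225:365,::-1],s['pixels'][270:390,150:290,::-1]]),None,fx=2.8,fy=2.8,interpolation=cv2.INTER_CUBIC)))
rows([(.5218,.133,z,np.radians(98.85)) for z in (.055,.05,.0475)])
```

```text
[0.52157064 0.13304668 0.0701255 ] [ 6.501e-01  7.598e-01  5.000e-04 -1.700e-03] 0.057664284285495 [ 0.57764349  0.35000569 -2.42639556] [-0.01447217 -0.08721346 -0.03055952]
[-0.1, -0.0, 15.6, -0.0, -0.2, 0.0]
[-0.1, -0.0, 20.6, -0.0, -0.2, 0.0]
[-0.2, -0.0, 23.1, -0.0, -0.2, 0.0]
```

View pics/m10c.png

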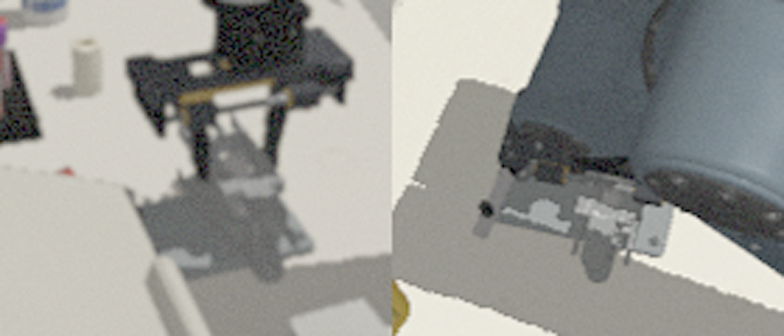

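Underside at ≈65 mm, no contact force and threaded on the core. I'll lower gently over the keys.

>>> carry_out(series=[[0,0,5,0,0,0,-1],[0,0,10,0,0,0,-1],[0,0,14,0,0,0,-1],[0,0,18,0,0,0,-1],[0,0,21,0,0,0,-1],[0,0,22.5,0,0,0,-1]])

```text
time: 16.38
position: [0.5217, 0.1331, 0.0479]
tool_rot: [0.65, 0.76, 0.001, -0.002]
ft_force: [0.7, -0.6, -1.3]
grip_width: 0.0577
```

>>> carry_out(series=[[0,0,1,0,0,0,-1],[0,0,1,0,0,0,0.6],[0,0,1,0,0,0,1],[0,0,1,0,0,0,1],[0,0,1,0,0,0,1],[0,0,-30,0,0,0,1],[0,0,-80,0,0,0,1],[-70,0,-120,0,0,0,1]])

```text
time: 17.38
position: [0.5306, 0.0812, 0.1609]
tool_rot: [0.648, 0.762, 0.002, -0.001]
ft_force: [0.8, -0.5, 0.1]
grip_width: 0.0867
```

Run:
```python
from h import *
c=shot('wrist','w11.png'); c=shot('wrist','w11.png'); d=shot('side','d11.png')
o=robot.get_obs();print(o['position'],o['tool_rot'].round(4),o['grip_width'],o['joint_velocities'].round(2))
g=lambda a:((a/255.)**.6*255).astype(np.uint8)
cv2.imwrite('pics/w11c.png',g(cv2.resize(c['pixels'][0:240,140:460,::-1],None,fx=2.4,fy=2.4,interpolation=cv2.INTER_CUBIC)))
cv2.imwrite('pics/d11c.png',g(cv2.resize(d['pixels'][230:340,225:365,::-1],None,fx=5,fy=5,interpolation=cv2.INTER_CUBIC)))
```

```text
[0.53231121 0.07732126 0.16078729] [6.515e-01 7.587e-01 2.300e-03 7.000e-04] 0.08711895362413907 [0.04 0.04 0.05 0.02 0.01 0.01]
```

View pics/w11c.png

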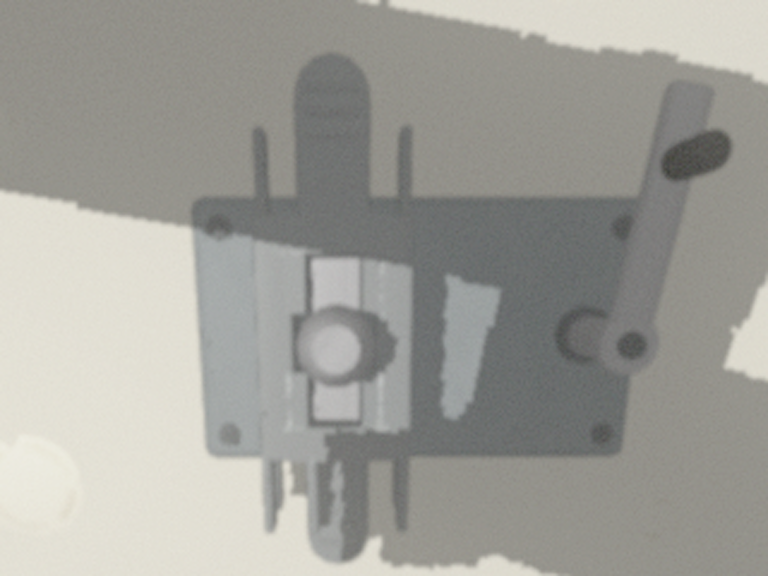

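View pics/d11c.png

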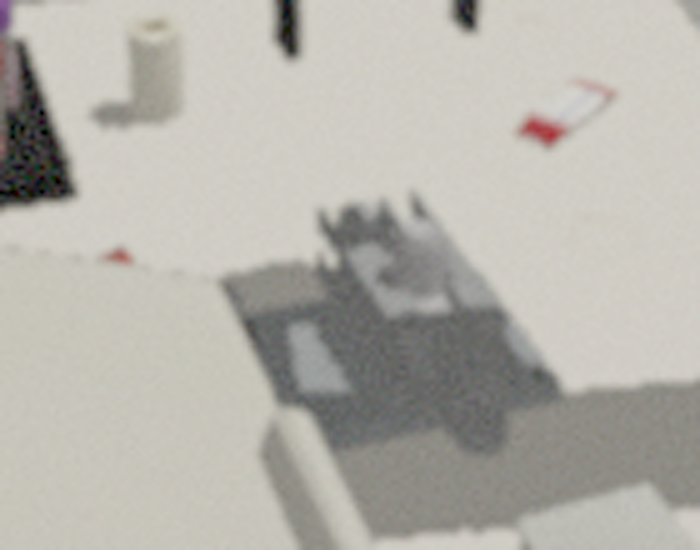

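Run:
```python
from h import *
w=load('w11.png'); k=2.4
P=lambda x,y:(w,140+(x-.7)/k,(y-.7)/k)
H=np.array([.5218,.133])
for z in(.056,.064):
    t=onz(*P(332,52),z); print(z,'tip',t.round(4),np.linalg.norm(t[:2]-H),np.degrees(np.arctan2(*(t[:2]-H)[::-1])),'width',np.linalg.norm(onz(*P(254,262),z)-onz(*P(412,262),z)))
K=onz(*P(631,345),.071); B=onz(*P(683,160),.066); T=onz(*P(710,147),.092)
print('K',K,'pegbase',B,'pegtop',T,np.linalg.norm((T-K)[:2]),np.degrees(np.arctan2(*(T-K)[1::-1])),np.degrees(np.arctan2(*(B-K)[1::-1])))
```

```text
0.056 tip [0.5069 0.2255 0.056 ] 0.0937005008032118 99.1684842902117 width 0.056904695527007665
0.064 tip [0.5073 0.2234 0.064 ] 0.09155071996252821 99.12542646392046 width 0.055224343035935326
K [0.62540214 0.14881572 0.071     ] pegbase [0.62810057 0.2101905  0.066     ] pegtop [0.62438735 0.20929354 0.092     ] 0.060486334044522264 90.96129879798288 87.48252351153359
```

Run:
```python
from h import *
c=load('scene0.png'); d=load('side0.png')
for n,u,v in (('bin top L',85,375),('bin top R',155,375),('bin upper',118,346),('bin low',130,410),('binR body',155,385)):
    print(n,[onz(c,u,v,z).round(3)[:2] for z in(0,.1,.2)])
for n,u,v in (('cream corner',122,265),('cream edge r',275,287),('cream bar',300,360)):
    p,r=ray(d,u,v); print(n,[((p+r*t).round(2),np.round(proj(c,p+r*t))) for t in(.3,.45,.6,.75,.9)])
```

```text
bin top L [array([0.867, 0.373]), array([0.824, 0.377]), array([0.781, 0.381])]
bin top R [array([0.682, 0.303]), array([0.652, 0.312]), array([0.623, 0.321])]
bin upper [array([0.822, 0.269]), array([0.782, 0.28 ]), array([0.742, 0.292])]
bin low [array([0.702, 0.409]), array([0.671, 0.411]), array([0.64 , 0.412])]
binR body [array([0.669, 0.327]), array([0.64 , 0.334]), array([0.612, 0.341])]
cream corner [(array([0.81, 0.77, 0.54]), array([-171.,  586.])), (array([0.84, 0.64, 0.47]), array([-87., 481.])), (array([0.87, 0.52, 0.39]), array([-27., 406.])), (array([0.9 , 0.39, 0.32]), array([ 18., 349.])), (array([0.93, 0.26, 0.24]), array([ 54., 305.]))]
cream edge r [(array([0.71, 0.78, 0.52]), array([-110.,  623.])), (array([0.69, 0.66, 0.43]), array([-10., 527.])), (array([0.67, 0.54, 0.35]), array([ 62., 458.])), (array([0.65, 0.42, 0.26]), array([116., 406.])), (array([0.63, 0.3 , 0.18]), array([158., 365.]))]
cream bar [(array([0.7 , 0.81, 0.49]), array([-102.,  648.])), (array([0.68, 0.71, 0.38]), array([ -3., 560.])), (array([0.65, 0.6 , 0.28]), array([ 67., 498.])), (array([0.63, 0.5 , 0.17]), array([120., 451.])), (array([0.6 , 0.39, 0.07]), array([160., 415.]))]
```

Run:
```python
import cv2
a=cv2.imread('pics/scene0.png')[300:420,0:300]; cv2.imwrite('pics/cc.png',cv2.resize(a,None,fx=2.6,fy=2.6))
```

```text
(no output)
```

View pics/cc.png

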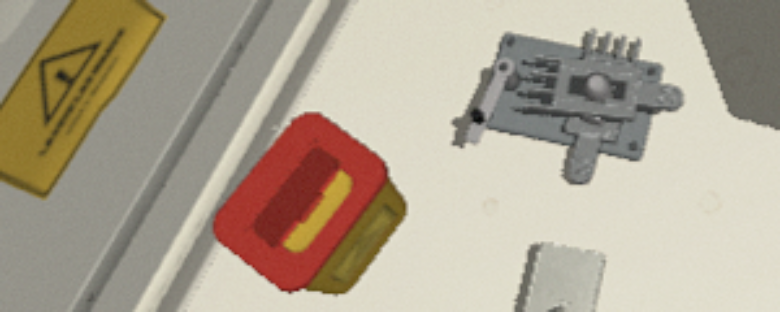

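Run:
```python
from h import *
c=load('scene0.png'); d=load('side0.png')
a=c['pixels'];m=((a[:,:,0]>140)&(a[:,:,1]<90)&(a[:,:,2]<90)).astype(np.uint8)
m[:330]=0; ct=max(cv2.findContours(m,0,2)[0],key=cv2.contourArea); print(cv2.boundingRect(ct))
a=d['pixels'];n=((a[:,:,0]>120)&(a[:,:,1]<90)&(a[:,:,2]<90)); ys,xs=np.nonzero(n[270:300,230:270]); print(xs.min()+230,xs.max()+230,ys.min()+270,ys.max()+270)
i=ys.argmin(); q=(d,xs[i]+230.,ys[i]+270.)
b=[]
for p in ct[:,0]:
    x,e=tri((c,float(p[0]),float(p[1])),q); b.append((e[0],tuple(p),x.round(3)))
b.sort(key=lambda t:t[0]); print(b[:4])
```

```text
(82, 344, 66, 67)
247 250 280 281
[(np.float64(0.00010436700271667275), (np.int32(93), np.int32(399)), array([0.7  , 0.422, 0.285])), (np.float64(0.00025742601955958377), (np.int32(137), np.int32(354)), array([0.689, 0.292, 0.196])), (np.float64(0.0008859369892468378), (np.int32(94), np.int32(399)), array([0.7  , 0.421, 0.284])), (np.float64(0.0011398004002957844), (np.int32(136), np.int32(354)), array([0.69 , 0.293, 0.198]))]
```

Run:
```python
from h import *
rows([(.6262,.2095,.155,np.radians(98.8)),(.6262,.2095,.073,np.radians(98.8))])
```

```text
[116.5, 112.8, 6.5, 0.2, -0.1, -0.1]
[116.3, 112.4, 88.5, 0.2, -0.1, -0.1]
```

>>> carry_out(series=[[40,40,0,0,0,0,0.2],[80,78,0,0,0,0,-0.3],[116.4,112.6,0,0,0,0,-0.3],[116.4,112.6,6,0,0,0,-0.3],[116.4,112.6,6,0,0,0,-0.3],[116.4,112.6,6,0,0,0,-0.3]])

```text
time: 18.27
position: [0.6246, 0.2086, 0.1547]
tool_rot: [0.652, 0.758, 0.001, -0.0]
ft_force: [-0.2, 0.0, 0.5]
grip_width: 0.0357
```

Run:
```python
from h import *
c=shot('wrist','w12.png'); d=shot('side','d12.png'); s=shot('scene','s12.png')
o=robot.get_obs();print(o['position'],o['tool_rot'].round(4),o['grip_width'],o['joint_velocities'].round(2),o['ft_force'])
g=lambda a:((a/255.)**.6*255).astype(np.uint8)
cv2.imwrite('pics/w12c.png',g(cv2.resize(c['pixels'][150:420,150:420,::-1],None,fx=2.2,fy=2.2,interpolation=cv2.INTER_CUBIC)))
cv2.imwrite('pics/m12c.png',g(cv2.resize(np.hstack([d['pixels'][180:340,225:365,::-1],s['pixels'][240:400,100:290,::-1]]),None,fx=2.4,fy=2.4,interpolation=cv2.INTER_CUBIC)))
rows([(.6262,.2095,.073,np.radians(98.8))])
```

```text
[0.62567005 0.20852695 0.15572645] [6.519e-01 7.583e-01 2.100e-03 6.000e-04] 0.03165343303826807 [ 0.   -0.   -0.01  0.    0.   -0.  ] [-0.08657985  1.20958778 -0.00256524]
[0.7, 0.3, 82.7, 0.2, -0.1, -0.2]
```

View pics/w12c.png

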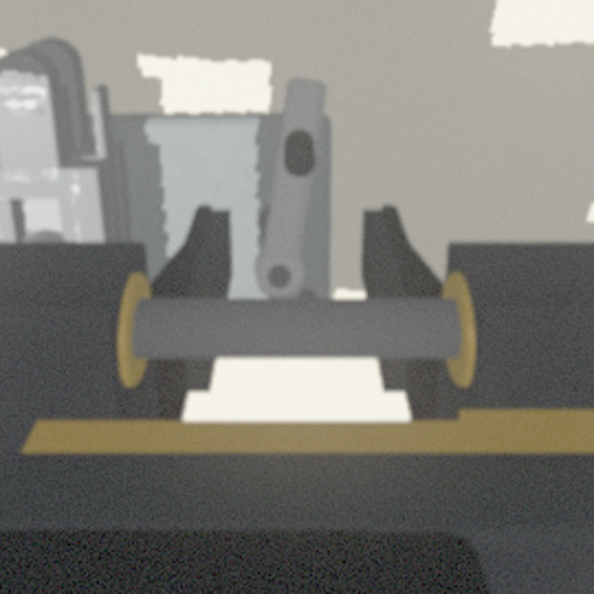

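View pics/m12c.png

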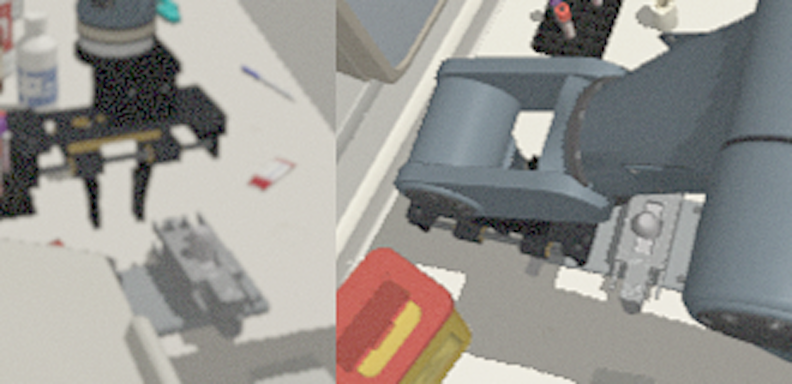

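Run:
```python
from h import *
w=load('w12.png'); P=lambda x,y:(w,150+(x-.6)/2.2,150+(y-.6)/2.2)
print('top',onz(*P(299,162),.092),'base',onz(*P(300,145),.066))
print('K',onz(*P(279,277),.071))
```

```text
top [0.62551761 0.20899766 0.092     ] base [0.62635399 0.2071279  0.066     ]
K [0.62622199 0.14913047 0.071     ]
```

Peg confirmed at about (0.626, 0.208). I'll descend around it.

>>> carry_out(series=[[0,0,30,0,0,0,-0.3],[0,0,60,0,0,0,-0.3],[0,0,78,0,0,0,-0.3],[0,0,82.5,0,0,0,-0.4],[0,0,82.5,0,0,0,-0.55],[0,0,82.5,0,0,0,-0.55]], force=5)

```text
time: 19.18
position: [0.6269, 0.2089, 0.0745]
tool_rot: [0.652, 0.758, 0.003, 0.001]
ft_force: [0.0, -0.3, -0.8]
grip_width: 0.0207
```

Run:
```python
from h import *
o=robot.get_obs();print(o['position'],o['grip_width'],o['ft_force'])
K=np.array([.6258,.149])
for f in (95,101,107,113,119,125,131,137): rows([(*(K+.06*u(f)),.073,np.radians(f+9.3))])
```

```text
[0.62693452 0.20892911 0.07445011] 0.02066772545090148 [ 0.00836397 -0.25845011 -0.77379232]
[0.8, -6.3, 1.4, 0.4, -0.1, -5.7]
[0.9, -12.6, 1.4, 0.4, -0.1, -11.7]
[0.3, -18.9, 1.3, 0.4, -0.1, -17.7]
[-1.0, -25.0, 1.3, 0.4, -0.0, -23.7]
[-2.8, -31.0, 1.2, 0.4, -0.0, -29.7]
[-5.3, -36.8, 1.2, 0.4, 0.0, -35.7]
[-8.4, -42.2, 1.2, 0.4, 0.0, -41.7]
[-12.0, -47.4, 1.1, 0.4, 0.0, -47.7]
```

>>> carry_out(series=[[0.8,-6.3,1,0,0,-6,-0.55],[0.9,-12.6,1,0,0,-12,-0.55],[0.3,-19,1,0,0,-18,-0.55],[-1,-25,1,0,0,-24,-0.55],[-2.8,-31,1,0,0,-30,-0.55],[-5.3,-36.8,1,0,0,-36,-0.55],[-8.4,-42,1,0,0,-42,-0.55],[-12,-47.4,1,0,0,-48,-0.55]])

```text
time: 20.18
position: [0.583, 0.1904, 0.0745]
tool_rot: [0.285, 0.958, 0.003, 0.004]
ft_force: [-0.2, -0.5, 0.4]
grip_width: 0.0191
```

Run:
```python
from h import *
o=robot.get_obs();print(o['position'],o['grip_width'],o['ft_force'])
K=np.array([.6258,.149])
for f in (143,149,155,161,167,173,179,184,188,191): rows([(*(K+.06*u(f)),.073,np.radians(f+9.3))])
d=shot('side','d13.png'); s=shot('scene','s13.png')
g=lambda a:((a/255.)**.6*255).astype(np.uint8)
cv2.imwrite('pics/m13c.png',g(cv2.resize(np.hstack([d['pixels'][180:340,225:365,::-1],s['pixels'][240:400,100:290,::-1]]),None,fx=2.4,fy=2.4,interpolation=cv2.INTER_CUBIC)))
```

```text
[0.58296647 0.19039182 0.07452833] 0.01909203605975401 [-0.19965042 -0.46804448  0.41307894]
[1.4, -7.2, 1.5, 0.5, 0.4, -5.5]
[1.5, -13.5, 1.4, 0.4, 0.4, -11.5]
[0.9, -19.8, 1.4, 0.4, 0.4, -17.5]
[-0.3, -25.9, 1.3, 0.4, 0.4, -23.5]
[-2.2, -31.9, 1.3, 0.4, 0.4, -29.5]
[-4.6, -37.7, 1.2, 0.4, 0.5, -35.5]
[-7.7, -43.2, 1.2, 0.3, 0.5, -41.5]
[-10.7, -47.5, 1.2, 0.3, 0.5, -46.5]
[-13.3, -50.7, 1.2, 0.3, 0.5, -50.5]
[-15.5, -53.0, 1.2, 0.3, 0.5, -53.5]
```

View pics/m13c.png

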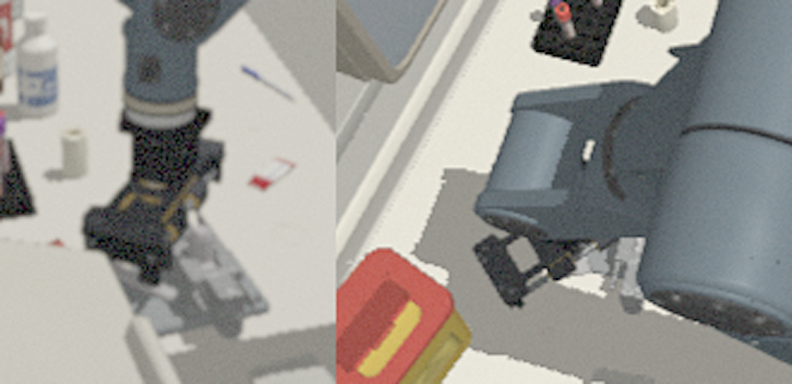

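>>> carry_out(series=[[1.4,-7,1,0,0,-5.5,-0.55],[1.5,-13.5,1,0,0,-11.5,-0.55],[1,-20,1,0,0,-17.5,-0.55],[-0.3,-26,1,0,0,-23.5,-0.55],[-2.2,-32,1,0,0,-29.5,-0.55],[-4.6,-37.7,1,0,0,-35.5,-0.55],[-7.7,-43,1,0,0,-41.5,-0.55],[-10.7,-47.5,1,0,0,-46.5,-0.55]])

```text
time: 21.28
position: [0.5659, 0.1445, 0.0738]
tool_rot: [-0.115, 0.993, 0.001, 0.005]
ft_force: [-0.2, 0.4, 0.5]
grip_width: 0.0196
```

Run:
```python
from h import *
o=robot.get_obs();print(o['position'],o['grip_width'],o['ft_force'])
K=np.array([.6258,.149])
for f in (188,190,192,194,196): rows([(*(K+.06*u(f)),.074,np.radians(f+9.3))])
```

```text
[0.56592707 0.14449145 0.07376733] 0.01956796292151112 [-0.17645855  0.37786842  0.51867412]
[0.4, -3.8, -0.2, 0.0, 0.6, -4.1]
[0.6, -5.9, -0.2, 0.0, 0.6, -6.1]
[0.7, -8.0, -0.2, 0.0, 0.6, -8.1]
[0.7, -10.1, -0.3, 0.0, 0.6, -10.1]
[0.6, -12.2, -0.3, 0.0, 0.6, -12.1]
```

>>> carry_out(series=[[0.4,-4,0,0,0,0,-0.55],[0.5,-6,0,0,0,0,-0.55],[0.6,-7.5,0,0,0,0,-0.55],[0.6,-7.5,0,0,0,0,-0.55]])

```text
time: 21.78
position: [0.5673, 0.137, 0.0738]
tool_rot: [-0.114, 0.993, 0.001, 0.005]
ft_force: [0.6, -0.2, -0.0]
grip_width: 0.0197
```

>>> carry_out(series=[[0,-1,0,0,0,0,-0.55],[0,-2,0,0,0,0,-0.55],[0,-2,0,0,0,0,-0.55]])

```text
time: 22.15
position: [0.5675, 0.1358, 0.0738]
tool_rot: [-0.114, 0.993, 0.002, 0.005]
ft_force: [-1.2, 5.3, -0.1]
grip_width: 0.0196
```

>>> carry_out(series=[[0,2,0,0,0,0,-0.4],[0,2,0,0,0,0,-0.35],[0,2,-30,0,0,0,-0.35],[0,2,-80,0,0,0,-0.35],[-25,2,-110,0,0,0,-0.35],[-50,2,-120,0,0,0,0],[-50,2,-120,0,0,0,0]])

```text
time: 23.02
position: [0.6168, 0.1482, 0.1955]
tool_rot: [-0.114, 0.993, 0.001, 0.007]
ft_force: [0.7, -0.5, -0.3]
grip_width: 0.04
```

Run:
```python
from h import *
c=shot('wrist','w14.png'); d=shot('side','d14.png'); s=shot('scene','s14.png')
o=robot.get_obs();print(o['position'],o['ft_force'],o['joint_velocities'].round(2))
g=lambda a:((a/255.)**.6*255).astype(np.uint8)
cv2.imwrite('pics/w14c.png',g(cv2.resize(c['pixels'][0:260,120:440,::-1],None,fx=2.2,fy=2.2,interpolation=cv2.INTER_CUBIC)))
cv2.imwrite('pics/d14c.png',g(cv2.resize(d['pixels'][220:340,225:365,::-1],None,fx=4.5,fy=4.5,interpolation=cv2.INTER_CUBIC)))
```

```text
[0.6125132  0.14807779 0.19290127] [-0.34700933 -0.62536395 -0.13547598] [ 0.    0.    0.01  0.   -0.    0.  ]
```

View pics/w14c.png

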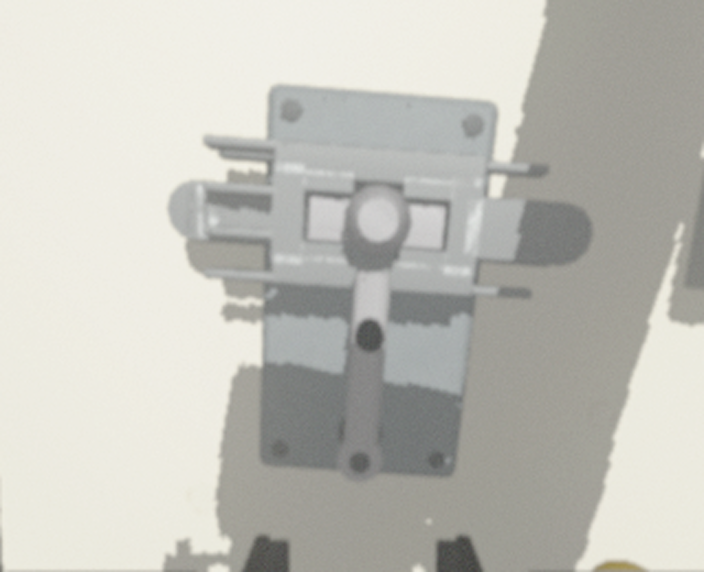

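View pics/d14c.png

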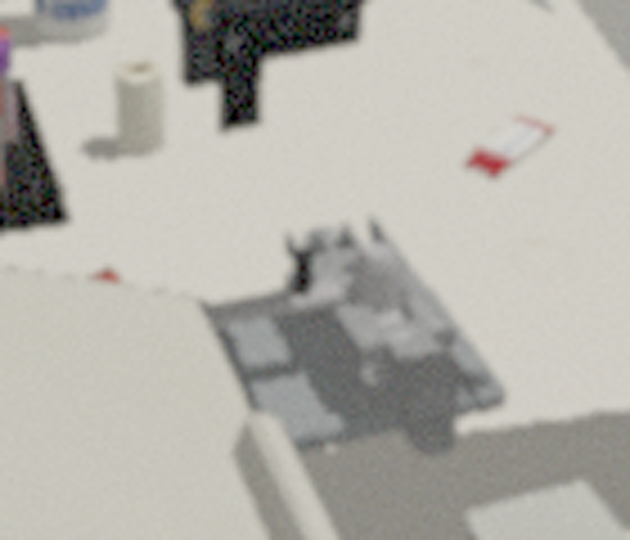

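Keeper (peg at crop (369,335)) points at the hub over the stack. Plate_a's tab is at left, plate_b's tab at right over the fixed tab, and the gripper is clear. A quick angle check, then I'll hand in.

Run:
```python
from h import *
w=load('w14.png'); P=lambda x,y:(w,120+(x-.6)/2.2,(y-.6)/2.2)
K=onz(*P(360,462),.071); B=onz(*P(369,340),.08)
print('K',K,'keeper value',np.radians((np.degrees(np.arctan2(*(B-K)[1::-1]))-98.85)%360)+.15, 'by fixed K',np.radians((np.degrees(np.arctan2(*(B[:2]-[.6258,.149])[::-1]))-98.85)%360)+.15)
b=onz(*P(593,232),.056);a=onz(*P(168,209),.042);H=np.array([.5218,.133])
for n,p in(('b',b),('a',a)): print(n,np.linalg.norm(p[:2]-H),np.degrees(np.arctan2(*(p[:2]-H)[::-1]))-98.85)
print(robot.hand_in())
```

```text
K [0.62560005 0.14900969 0.071     ] keeper value 1.726989298852753 by fixed K 1.7262633442633661
b 0.09369796967968931 1.5872310157957372
a 0.0945870712939949 -179.25679578485187
the job is handed in; nothing more can be done
None
```

The mixer is stacked and I handed the job in at about 23 s of the 72 s allowed. The hand-in gives no verdict, so what follows is from my own measurements.

- **plate_a:** I pushed its tab round counter-clockwise with the closed fingers until it dropped home. Its tab measures about 180° from the fixed tab.
- **plate_b:** I gripped it across its width at the bore, turned it, lowered it over the hub keys without contact force and released it. Its tab measures within about 1.6° of the fixed tab. Its apparent size fits a top height of 56 mm, so it is fully home.
- **Keeper:** I swung it by its peg until it met its stop (5 N felt), then backed off. It reads about 1.73 rad, at its 1.72 rad stop.
- **Surroundings:** The gripper was clear of everything at the end. The tape and needle pack look unmoved in the last side view. I did not re-measure the bottle's position, but nothing was felt and the path stayed above it.

**Checks that disagreed:** Heights from two wrist-camera views close together were unreliable, from -93 to +63 mm for plate_b. I used the scene-and-wrist pair (9 to 22 mm at plate_b's top) and checked it against the known plate size.

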